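Put the stone setter's tools back in their fitted trays

ROBOT

A 7-joint arm with a two-finger parallel gripper is mounted at the origin on a cart in front of the work surface, level with it; the furniture and walls round the work are solid. World frame = base frame: x ahead of the robot, y to its left, z up, the work surface at z = 0. Lengths are in m, angles in rad, forces in N, time in s.
With the tool pointing down it reaches from about 0.4 to 0.9 m from the base axis. Payload 5.6 kg.
Tool frame: the origin (TCP) lies midway between the tips of the shut fingers; the grasp point (between the pads) lies 19 mm behind it; z points along the fingers, y is the line along which they close (so a half turn about z gives the same grasp; the last joint's range is limited). The gripper opens to 92 mm and grips with 3 to 60 N. Pads are 20 mm wide; open, the fingers measure 128 mm over their backs; the gripper's body (75 mm by 189 mm) begins 69 mm behind the grasp point.
Start: joints at [1.228, 0.468, -0.012, 1.603, 0.006, 1.071, -0.056], TCP at [0.192, -0.621, 0.215] pointing down, gripper open.
Joint ranges: [-2.53, 2.53], [-0.31, 2.02], [-1.57, 1.55], [0.28, 2.44], [-1.29, 4.43], [0.15, 1.84], [-2.92, 2.92]. Speed limits (rad/s): [2.57, 2.57, 3.14, 3.14, 3.14, 3.14, 3.14].

INTERFACE

Orientations are given as a 3x3 rotation matrix whose columns are the frame's x, y, z axes.
In Python, from station import env, effector, solver, viewer, workorder, search_frame, tip_of gives the robot as it stands. Calls block until the motion is done:
- env.reach(position, orientation): joint-space move of the TCP to a pose.
- env.movel(position, frame=None, rate=0.15): straight line of the TCP; frame=None keeps the orientation; rate is the mean speed in m/s.
- env.goto_joints(angles): joint-space move.
- effector.release() and effector.grasp(squeeze=None): open the fingers fully, or close them until they stop; squeeze is the grip in N (None keeps the last).
- env.pause(seconds).
- solver.inverse_kinematics(position, orientation): joint angles nearest the present ones, or None.
- env.sense(): the state.
- viewer.read_camera(name): name is "scene" or "side" or "wrist"; returns (picture, depth): 420x560x3 uint8, red, green, blue; 420x560 float32, m along the optical axis (not along the pixel's ray), 0 where there is no reading.
- viewer.camera_info(name): a dict with "intrinsics" (3x3 intrinsics, pixels), "eye" and "rotation" of the camera in the world; the wrist camera has in their place "T_tool_cam" (4x4, takes a point from camera to tool coordinates, whose origin is the TCP and whose axes are the flange's). Camera axes: x right, y up, looking along -z (the intrinsics and any distortion apply to the point x, -y, -z); pixel columns grow to the right and rows downward; lengths in m; the calibration is good to about 2 mm. A picture is of the moment at which its call begins: read the wrist's pose just before it. camera_info takes no time and is no camera call.
A pose or a line that the arm cannot do raises env.PlanningError and nothing moves.
- workorder.finish_job(): hands the job in; it is judged then, once.
Trained networks look in the newest picture that a camera, given by its name, has taken for a name from the list of things; names that differ only in an ending like _2 or _b are one class to them, and where a whole thing is asked for, a point or a joint stands for the part that bears it (a point fixed in the world has none). Each returns a list of dicts, best first, with "score" (0 to 1); they miss things now and then, are a little off and sometimes report something else, mostly with a low value. They report only what shows in the picture. A call takes as long as a camera call. They do not tell look-alikes from the thing itself.
- search_frame(camera, name): "at" ([x, y, z] in m, in world coordinates, good to about 4 mm: the middle of the surface that is visible of it).
- tip_of(camera, name): "at" ([x, y, z] in m, in world coordinates, good to about 4 mm: a listed point, or the origin of a listed thing).
The state is a dict: "t": time; "joint_positions": joint angles; "joint_velocities": joint speeds; "tau": joint torques, N m; "ee_pos": TCP position; "tcp_rot": TCP orientation; "wrist_force": force on the tool from outside, world axes, zero at the start; "moment": the same for the moment, N m; "gripper_width": finger opening in m; "grasp_force": force on a finger pad.
Only numpy, scipy, OpenCV 4.12 (cv2) and the standard library are available. Lean on these libraries where they do the work, as an engineer would, in place of code of your own. Each camera call takes 0.05 s, during which the arm holds its last target. There are 200 camera calls.

TASK

Put the stone setter's four tools away: the flat-nose pliers, the side cutters, the wooden ring clamp and the folding loupe each belong in the dark wooden tray whose bay is cut to that tool's outline and size, lying flat on the floor of the bay (pliers and cutters with their jaws in the narrow end). Someone has put the side cutters into the pliers' tray by mistake, so they have to come out before the pliers can go in.

Things in the scene. Friction and masses are not known exactly. Their poses are not given: they have to be found in the camera images.
- pliers: Flat-nose pliers, red grips, lying flat on the table, rigid, in mm: 139 long, 47 wide, 9 to 11 thick, 0.085 kg. Origin: middle of the underside; -y to the jaw tips (at y = -69), z up. Jaws 12 wide from y = -69 to -23; grips widest (46, sides nearly parallel) at y = +28, the place to pinch; centre of mass y = +16.
- cutters: Side cutters, blue grips, flat, rigid, in mm: 110 long, 47 wide, 9 to 11 thick, 0.085 kg. Origin: middle of the underside; -y to the jaw tips (at y = -55), z up. Jaws 16 wide from y = -55 to -29; grips widest (46, nearly parallel) at y = +17, the place to pinch; centre of mass y = +8. Start in the pliers' tray, jaws to its narrow end, 15 mm off centre; its open walls let the fingers in.
- clamp: Wooden ring clamp, a round-edged bar with a band round its middle, lying on the table: 144 mm long along y, 26 mm wide along x, 24 mm high, 0.075 kg. Origin: middle of the underside; z up; centre of mass at y = -7 mm. Pinch across the width near the middle.
- loupe: Folding loupe, closed, lying on the table: two oval metal plates with a black lens barrel between, 38 mm long along y, 24 mm wide along x, 19 mm high, 0.045 kg. Origin: middle of the underside; z up. Pinch across the 24 mm width.
- pliers_tray: Pliers' tray, the longer one with a stepped bay. In mm: dark walnut, felt floor at z = 5, fixed, 14 high, walls 8. Origin: underside centre. Outside 78 (x) by 170 (y). Bay y = -77 to 77: 62 wide, but only a 36 wide jaw channel below y = -22. Side walls open for fingers at y = 3 to 53. Pliers fit with origin and axes on the tray's, 8 play each way. Its -y (narrow) end points away from the robot.
- cutters_tray: Side cutters' tray, the shorter one with a stepped bay. In mm: dark walnut, felt floor at z = 5, fixed, 14 high, walls 8. Origin: underside centre. Outside 78 (x) by 142 (y). Bay y = -63 to 63: 62 wide, but only a 36 wide jaw channel below y = -31. Side walls open for fingers at y = -8 to 42. Cutters fit with origin and axes on its, 8 play each way. Its -y (narrow) end points away from the robot.
- clamp_tray: Ring clamp's tray, long and narrow with a straight bay. In mm: dark walnut, felt floor at z = 5, fixed, 14 high, walls 8. Origin: underside centre. Outside 58 (x) by 176 (y), bay 42 by 160, centred. Side walls open for fingers at y = -30 to 30. The clamp lies along y, either way round, its origin over the tray's, 8 play each way.
- loupe_tray: Loupe's tray, the smallest, with a plain bay. In mm: dark walnut, felt floor at z = 5, fixed, 14 high, walls 8. Origin: underside centre. Outside 56 (x) by 70 (y), bay 40 by 54, centred. Side walls open for fingers at y = -18 to 18. The loupe lies along y, either way round, its origin over the tray's, 8 play each way.
Things that resemble listed ones, but are neither listed nor needed, are in the scene too. Leave any orange look-alike of the loupe alone.

How it is judged:
By the outcome, as a careful person would: the job done as asked, in the order asked, and still so for the second after the job is handed in, with the robot touching nothing.
It also fails if it takes over 106 s, if anything falls off the work surface, if the arm or the gripper's body presses on something with over 40 N, if the wrist force passes 120 N, or if a joint passes its speed limit or range.

## Working session

There is one attempt and no reset: what is moved stays moved. The work goes in short steps, each a Python script; the robot and the scene stay as the last script left them, time stands still between calls to the robot, and variables do not carry over. Pictures are saved under pics/ and viewed, at most 14 in all, crops included, and the job is handed in when it is done.

```bash
ls; mkdir -p pics
python3 - <<'E'
from station import *
import cv2,numpy as np
s=env.sense();print(s['t'],s['ee_pos'],s['tcp_rot'],s['gripper_width'])
for c in ['scene','side']:
    p,d=viewer.read_camera(c);cv2.imwrite(f'pics/{c}0.png',p[:,:,::-1]);np.savez(f'{c}0.npz',p=p,d=d)
    i=viewer.camera_info(c);print(c,i)
    for n in ['pliers','cutters','clamp','loupe','pliers_tray','cutters_tray','clamp_tray','loupe_tray']:
        print(c,n,[(np.round(r['at'],3).tolist(),round(r['score'],2)) for r in tip_of(c,n)][:4])
print(viewer.camera_info('wrist'))
E
```

```text
pics
0.0 [ 0.19170254 -0.62049982  0.2136565 ] [[ 9.55417056e-01  2.95258893e-01 -6.60040271e-04]
 [ 2.95259590e-01 -9.55415708e-01  1.61217955e-03]
 [-1.54602492e-04 -1.73518706e-03 -9.99998483e-01]] 0.09183912234995784
scene {'intrinsics': array([[459.34293086,   0.        , 270.36893988],
       [  0.        , 459.34293086, 203.2860466 ],
       [  0.        ,   0.        ,   1.        ]]), 'eye': array([-0.07030075,  0.28596954,  0.62489303]), 'rotation': array([[-0.47333439,  0.61252838, -0.63305887],
       [-0.88071819, -0.31518129,  0.35354804],
       [ 0.01702989,  0.72489291,  0.68865103]])}
scene pliers [([0.432, -0.222, -0.002], 0.7)]
scene cutters [([0.604, -0.225, 0.005], 0.6)]
scene clamp [([0.438, 0.19, -0.003], 0.59)]
scene loupe [([0.427, 0.005, 0.002], 0.72), ([0.332, -0.121, -0.002], 0.62)]
scene pliers_tray [([0.62, -0.224, 0.002], 0.84)]
scene cutters_tray [([0.602, -0.082, 0.003], 0.9), ([0.427, 0.003, 0.006], 0.42)]
scene clamp_tray [([0.608, 0.069, -0.003], 0.95)]
scene loupe_tray [([0.597, 0.203, -0.002], 0.85), ([0.617, -0.223, 0.0], 0.62)]
side {'intrinsi
[... 659 characters left out ...]
-0.006], 0.95), ([0.428, -0.0, 0.001], 0.62), ([0.612, 0.075, -0.001], 0.55)]
side clamp_tray [([0.613, 0.073, 0.002], 0.67)]
side loupe_tray [([0.597, 0.199, -0.006], 0.56)]
{'intrinsics': array([[289.92655661,   0.        , 284.67814949],
       [  0.        , 289.92655661, 207.74950041],
       [  0.        ,   0.        ,   1.        ]]), 'T_tool_cam': array([[-1.34641068e-04,  9.61557716e-01,  2.74602878e-01,
         7.72625945e-02],
       [ 9.99999797e-01,  3.00422078e-04, -5.61655172e-04,
        -5.93005967e-04],
       [-6.22560631e-04,  2.74602747e-01, -9.61557561e-01,
        -1.70946076e-01],
       [ 0.00000000e+00,  0.00000000e+00,  0.00000000e+00,
         1.00000000e+00]])}
```

View pics/scene0.png

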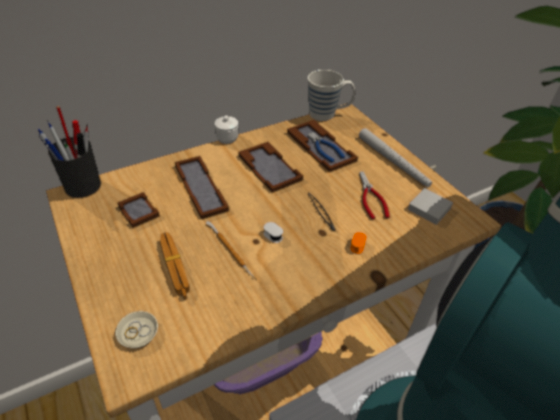

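View pics/side0.png

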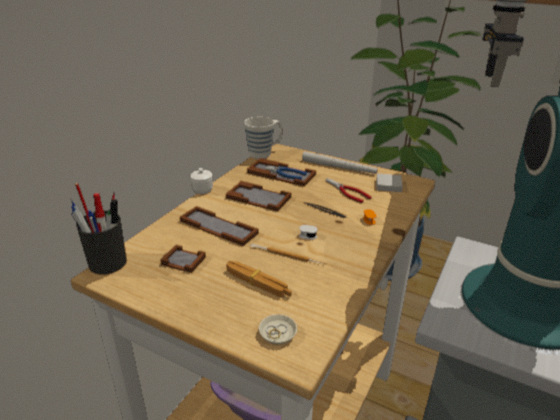

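Scene view: pliers at (375,195), cutters in the pliers' tray at (325,148), clamp at (174,265), silver loupe at (273,232), and the orange look-alike at (359,241), which I'll leave alone. Trays left to right are loupe (138,208), clamp (202,187), cutters (270,167) and pliers (322,146). Next I'll look from above with the wrist camera.

```bash
cat > h.py <<'E'
from station import *
import cv2,numpy as np
def R(a):  # tool x at world yaw a, pointing down
    c,s=np.cos(a),np.sin(a); return np.array([[c,s,0],[s,-c,0],[0,0,-1.]])
def snap(name):
    s=env.sense(); p,d=viewer.read_camera('wrist'); i=viewer.camera_info('wrist')
    T=np.eye(4);T[:3,:3]=s['tcp_rot'];T[:3,3]=s['ee_pos'];T=T@i['T_tool_cam'];K=i['intrinsics']
    v,u=np.indices(d.shape); x=(u-K[0,2])/K[0,0]*d; y=-(v-K[1,2])/K[1,1]*d
    P=np.stack([x,y,-d],-1)@T[:3,:3].T+T[:3,3]; P[d==0]=np.nan
    cv2.imwrite(f'pics/{name}.png',p[:,:,::-1]); np.savez(f'{name}.npz',p=p,P=P); return p,P
def ortho(p,P,x0,x1,y0,y1,res=0.001):
    """top view resampled: rows = -x, cols = -y"""
    h,w=int((x1-x0)/res),int((y1-y0)/res); img=np.zeros((h,w,3),np.uint8); z=np.full((h,w),np.nan)
    ok=np.isfinite(P[...,0]); r=((x1-P[ok][:,0])/res).astype(int); c=((y1-P[ok][:,1])/res).astype(int)
    m=(r>=0)&(r<h)&(c>=0)&(c<w); img[r[m],c[m]]=p[ok][m]; z[r[m],c[m]]=P[ok][m][:,2]; return img,z
def tips(cam,names):
    for n in names: print(n,[(np.round(r['at'],3).tolist(),round(r['score'],2)) for r in tip_of(cam,n)][:4])
E
python3 - <<'E'
from h import *
N=['pliers','cutters','clamp','loupe','pliers_tray','cutters_tray','clamp_tray','loupe_tray']
for k,(x,y) in enumerate([(0.47,-0.14),(0.47,0.1)]):
    env.reach([x,y,0.2],R(0)); s=env.sense(); print(s['t'],s['ee_pos'],s['joint_positions'])
    p,P=snap(f'w{k}'); tips('wrist',N)
    ok=np.isfinite(P[...,2]); print(np.nanmedian(P[...,2]),np.nanmin(P[...,0]),np.nanmax(P[...,0]),np.nanmin(P[...,1]),np.nanmax(P[...,1]))
E
```

```text
2.9 [ 0.46998572 -0.14097854  0.20001614] [ 0.5143739   0.24205294 -0.33338785  1.98138753  0.09813016  0.93317877
 -1.44077289]
pliers [([0.437, -0.226, 0.0], 0.92)]
cutters [([0.604, -0.227, 0.007], 0.96)]
clamp [([0.438, 0.189, 0.002], 0.75)]
loupe [([0.425, 0.004, -0.001], 0.68), ([0.329, -0.121, -0.005], 0.68)]
pliers_tray [([0.618, -0.224, -0.0], 0.84)]
cutters_tray [([0.604, -0.087, 0.006], 0.88)]
clamp_tray [([0.61, 0.072, -0.002], 0.76)]
loupe_tray []
0.0015092277899904083 -0.6483913377630925 0.782564383911141 -1.2857507475052654 0.2648895380439167
4.3 [0.47032203 0.09859188 0.19990335] [ 0.15150478  0.24435009 -0.48737292  1.99541202  0.1422183   0.93450293
 -1.98086889]
pliers [([0.435, -0.224, -0.002], 0.64)]
cutters []
clamp [([0.438, 0.187, 0.001], 0.67)]
loupe [([0.428, 0.008, 0.0], 0.8), ([0.336, -0.12, -0.006], 0.67), ([0.437, -0.223, 0.002], 0.31)]
pliers_tray []
cutters_tray [([0.605, -0.084, 0.004], 0.92)]
clamp_tray []
loupe_tray [([0.599, 0.205, 0.003], 0.6)]
0.0013341482290613604 -0.6961551027445732 0.7828454073096661 -0.5149239339550837 1.3282238020087895
```

Run:
```python
import numpy as np,cv2
from h import ortho
a=np.load('w0.npz');b=np.load('w1.npz')
# warp by homography onto table plane z~0.01 using point samples -> dense remap via griddata
from scipy.interpolate import griddata
ims=[]
x0,x1,y0,y1=.3,.73,-.3,.27
for d in (a,b):
    P=d['P'];ok=np.isfinite(P[...,2])&(np.abs(P[...,2])<.006);v,u=np.nonzero(ok)
    X=P[ok][::7];dst=np.c_[(y1-X[:,1])/.001,(x1-X[:,0])/.001].astype(np.float32)
    H,_=cv2.findHomography(np.c_[u,v][::7].astype(np.float32),dst,cv2.RANSAC,1.5)
    ims.append(cv2.warpPerspective(d['p'][:,:,::-1],H,(570,430)))
w=np.arange(570)[None,:,None]>270
o=np.where(w,ims[0],ims[1]); cv2.imwrite('pics/top.png',o)
big=cv2.resize(o,(800,int(430*800/570)),interpolation=cv2.INTER_CUBIC)
cv2.imwrite('pics/top_big.png',big)
```

```text
(no output)
```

View pics/top_big.png

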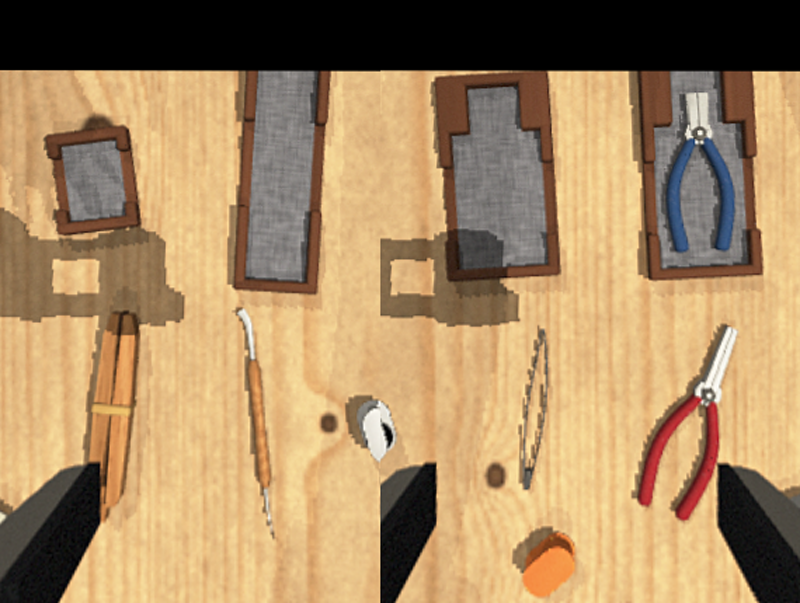

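Top view: pliers at (690,420), red. Cutters are in the tray at (700,170). Silver loupe at (377,428), clamp at (113,415), and orange decoy at (550,565). All four trays are visible, roughly along world x. Next I'll fit yaws from the point clouds.

```bash
cat > fit.py <<'E'
from h import *
def near(d,c,r):
    P=d['P'];p=d['p'].astype(int)
    m=np.isfinite(P[...,0])&(np.hypot(P[...,0]-c[0],P[...,1]-c[1])<r)
    return P[m],p[m]
def largest(X,res=.002):
    """keep the largest connected blob in xy"""
    q=((X[:,:2]-X[:,:2].min(0))/res).astype(int); im=np.zeros(q.max(0)+1,np.uint8); im[q[:,0],q[:,1]]=1
    im2=cv2.dilate(im,np.ones((3,3),np.uint8)); n,l,st,_=cv2.connectedComponentsWithStats(im2)
    k=1+np.argmax(st[1:,4]); return X[l[q[:,0],q[:,1]]==k]
def tool(d,c,col,r=.09):
    """pose of pliers/cutters: -> origin xy, yaw of jaw direction, length, width"""
    X,p=near(d,c,r); R_,G,B=p.T
    g=(R_>1.8*G)&(R_>1.8*B)&(R_>60) if col=='r' else (B>1.3*R_)&(B>50)&(B-R_>25)
    g=g&(X[:,2]>-.01); Gp=largest(X[g])
    c0=Gp[:,:2].mean(0)
    s=(np.abs(R_-B)<22)&(R_>110)&(X[:,2]>.004); S=X[s]; Jp=largest(S)
    a=np.arctan2(*(Jp[:,:2].mean(0)-c0)[::-1])
    for _ in range(5):
        A=np.vstack([Gp,Jp])[:,:2]; u=np.array([np.cos(a),np.sin(a)]);v=np.array([-u[1],u[0]])
        t=Gp[:,:2]@u; w=Gp[:,:2]@v   # mid-line of the grips over t
        ts=np.linspace(*np.percentile(t,[15,85]),8); 
        mid=[( (w[abs(t-q)<.004].min()+w[abs(t-q)<.004].max())/2) for q in ts]
        jt=Jp[:,:2]@u; jw=Jp[:,:2]@v
        js=np.linspace(*np.percentile(jt,[15,85]),6)
        jm=[(np.percentile(jw[abs(jt-q)<.005],2)+np.percentile(jw[abs(jt-q)<.005],98))/2 for q in js]
        k=np.polyfit(np.r_[ts,js],np.r_[mid,jm],1); a+=np.arctan(k[0])
    u=np.array([np.cos(a),np.sin(a)]);v=np.array([-u[1],u[0]])
    t=A@u; lo,hi=np.percentile(t,[.3,99.7]); tm=(lo+hi)/2
    w=Gp[:,:2]@v; 
    return np.r_[u*tm+v*np.mean(np.r_[mid,jm]),a],hi-lo,np.ptp(w)
def rect(X):
    (c,wh,a)=cv2.minAreaRect((X[:,:2]*1000).astype(np.float32)); a=np.radians(a); w,h=wh
    if h>w: a+=np.pi/2; w,h=h,w
    a=(a+np.pi/2)%np.pi-np.pi/2
    return np.array([c[0]/1000,c[1]/1000,a]),w,h
E
python3 - <<'E'
from fit import *
a=np.load('w0.npz');b=np.load('w1.npz')
print('pliers',tool(a,(.436,-.224),'r')); print('cutters',tool(a,(.604,-.227),'b',.07))
def wood(d,c,r):
    X,p=near(d,c,r);R_,G,B=p.T; m=(R_<120)&(R_>1.4*B)&(X[:,2]>.009)&(X[:,2]<.02)
    return largest(X[m],.003)
for n,d,c,r in [('pt',a,(.618,-.224),.1),('ct',a,(.604,-.086),.09),('kt',b,(.61,.072),.1),('lt',b,(.599,.204),.055)]:
    X=wood(d,c,r);print(n,len(X),rect(X),X[:,0].min(),X[:,0].max())
    np.save(n+'.npy',X)
for n,d,c,r,z in [('clamp',b,(.438,.188),.085,.009),('loupe',b,(.427,.005),.03,.008),('loupeA',a,(.427,.005),.03,.008)]:
    X,p=near(d,c,r);X=largest(X[(X[:,2]>z)&(X[:,2]<.035)],.003);print(n,len(X),rect(X),np.percentile(X[:,2],98))
E
```

```text
pliers (array([ 0.43255393, -0.2246098 , -0.363552  ]), np.float64(0.13630558093638018), np.float64(0.04917811371904556))
cutters (array([ 0.60750768, -0.22542266,  0.05733373]), np.float64(0.13091180525623303), np.float64(0.04861317363575454))
pt 369 (array([ 0.54886926, -0.22866859, -1.52204396]), 77.4980697631836, 31.430923461914062) 0.5319574286877152 0.5661317810529648
ct 2073 (array([ 0.64224652, -0.08312807, -1.51038191]), 78.23507690429688, 62.22767639160156) 0.6090692130546992 0.6749149605948184
kt 520 (array([ 0.55199866,  0.07373473, -0.05847143]), 57.91173553466797, 57.761016845703125) 0.5216598294943728 0.5818337141718639
lt 558 (array([ 0.62663324,  0.20463452, -1.44724886]), 56.27902603149414, 17.044057846069336) 0.615164916172139 0.6374304940073062
clamp 1845 (array([ 0.43801605,  0.18653531, -0.12456843]), 143.39559936523438, 25.745328903198242) 0.023483724528739088
loupe 466 (array([0.42674646, 0.0022995 , 0.30884776]), 37.74227523803711, 23.831558227539062) 0.021219249356069152
loupeA 497 (array([0.42688263, 0.00216576, 0.27883127]), 37.77486038208008, 24.484981536865234) 0.021318975635170562
```

Run:
```python
from fit import *
for k,(x,y) in enumerate([(0.58,0.13),(0.58,-0.16)]):
    env.reach([x,y,0.2],R(0)); snap(f'v{k}')
a=np.load('v1.npz');b=np.load('v0.npz')
for n,d,c,r in [('pt',a,(.618,-.226),.1),('ct',a,(.604,-.086),.088),('kt',b,(.61,.072),.098),('lt',b,(.599,.203),.05)]:
    X,p=near(d,c,r);R_,G,B=p.T; m=(R_<130)&(R_>1.4*B)&(X[:,2]>.0095)&(X[:,2]<.02);X=X[m]
    q=(X[:,:2]*400).astype(int); _,i,ct=np.unique(q,axis=0,return_inverse=True,return_counts=True); X=X[ct[i.ravel()]>=2]
    print(n,len(X),rect(X),np.median(X[:,2]))
print('cutters',tool(a,(.604,-.227),'b',.065)); print('pliers',tool(a,(.436,-.224),'r'))
X,p=near(a,(.604,-.227),.07);R_,G,B=p.T;m=(B>1.3*R_)&(B>50)&(B-R_>25);Y=largest(X[m]);print('blue',rect(Y),Y[:,0].min(),Y[:,0].max(),np.median(Y[:,2]))
print(env.sense()['t'])
p=a['p'];cv2.imwrite('pics/v1b.png',cv2.resize(p[:,:,::-1],(800,600)))
```

```text
pt 1194 (array([ 0.61806641, -0.22521617,  0.04953614]), 169.0299072265625, 77.70986938476562) 0.01425021616322908
ct 2257 (array([ 0.6036723 , -0.08576862,  0.0609247 ]), 141.38092041015625, 77.91079711914062) 0.014502710782378636
kt 1023 (array([ 0.61119464,  0.0702606 , -0.06579126]), 175.2269287109375, 57.99955368041992) 0.014217395729130944
lt 682 (array([0.60079126, 0.2014337 , 0.12802939]), 69.69221496582031, 55.53374481201172) 0.014373911589458443
cutters (array([ 0.60647299, -0.204941  , -0.0873914 ]), np.float64(0.1261018008059943), np.float64(0.01743027932935967))
pliers (array([ 0.44131683, -0.22786026, -0.36931424]), np.float64(0.11984750150188861), np.float64(0.050266064136004776))
blue (array([ 0.58840039, -0.21119464, -0.05121032]), 78.73712921142578, 16.33837890625) 0.5488099674949081 0.6273574035825841 0.01433968903037719
6.5
```

View pics/v1b.png

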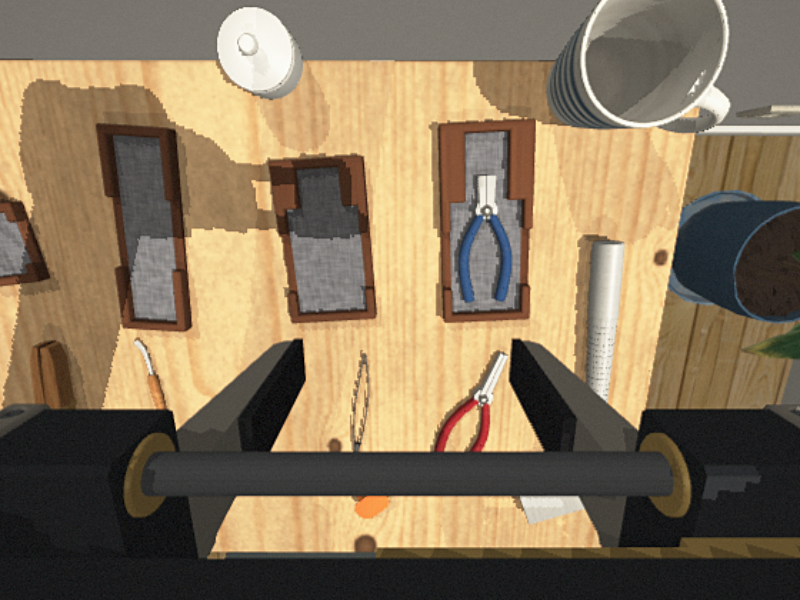

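Tray fits match the stated sizes to within 1 mm. I'll refine the cutters and pliers poses, check finger clearance, and move the cutters.

```bash
cat > mv.py <<'E'
from fit import *
PT=(.6181,-.2252,.0495);CT=(.6037,-.0858,.0609);KT=(.6112,.0703,-.0658);LT=(.6008,.2014,.1280)
def off(p,dy):  # point at local y=dy (local -y = yaw direction)
    return np.array([p[0]-dy*np.cos(p[2]),p[1]-dy*np.sin(p[2])]),p[2]
def clear(d,xy,yaw):
    P=d['P'];m=np.isfinite(P[...,0]);Q=P[m];c=d['p'][m];e=Q[:,:2]-xy;t=e@[np.cos(yaw),np.sin(yaw)];w=np.abs(e@[-np.sin(yaw),np.cos(yaw)])
    k=(abs(t)<.014)&(w>.04)&(w<.07)&(Q[:,2]>.006)&(Q[:,2]<.08); return k.sum()
def pick(obj,dy,z,squeeze):
    xy,a=off(obj,dy); effector.release(); env.reach([*xy,.13],R(a)); env.movel([*xy,.04],rate=.2); env.movel([*xy,z],rate=.08)
    w=env.sense(); effector.grasp(squeeze); s=env.sense(); print('grip',s['gripper_width'],s['grasp_force'],s['wrist_force'])
    env.movel([*xy,.13],rate=.2); s=env.sense(); print('lift',s['gripper_width'],s['grasp_force'],s['wrist_force'],s['t'])
def place(tray,dy,z):
    xy,a=off(tray,dy); env.reach([*xy,.13],R(a)); env.movel([*xy,.035],rate=.2); env.movel([*xy,z],rate=.06)
    s=env.sense(); print('down',s['ee_pos'],s['gripper_width'],s['wrist_force']); effector.release(); env.movel([*xy,.13],rate=.2); print(env.sense()['t'])
E
python3 - <<'E'
from mv import *
a=np.load('w0.npz');b=np.load('w1.npz');v=np.load('v1.npz')
for d in (a,v):
    X,p=near(d,(.6,-.227),.075);R_,G,B=p.T;m=(B>1.3*R_)&(B>50)&(B-R_>25);Y=X[m];print('blue',len(Y),rect(Y))
X,p=near(a,(.43,-.225),.09);R_,G,B=p.T;m=(R_>1.8*G)&(R_>1.8*B)&(R_>60);Y=largest(X[m]);print('red',rect(Y))
C=(.604,-.2265,.05);Pl=(.434,-.2246,-.364)
for n,d,o,dy in [('c',v,C,.017),('p',a,Pl,.028),('k',b,(.438,.1865,-.1246),0),('l',a,(.4268,.0022,.29),0)]: print(n,clear(d,*off(o,dy)))
E
```

```text
blue 1090 (array([ 0.59037994, -0.22713907,  0.03814659]), 76.75279235839844, 48.534847259521484)
blue 836 (array([ 0.58850562, -0.22544226,  0.08996535]), 79.16096496582031, 45.64286422729492)
red (array([ 0.40698819, -0.21541708, -0.31061899]), 86.68549346923828, 49.37538528442383)
c 0
p 0
k 0
l 0
```

Run:
```python
from mv import *
pick((.604,-.2265,.05),.017,.008,30)
place(CT,.017,.0085)
env.reach([.56,-.16,.2],R(0)); p,P=snap('u0'); cv2.imwrite('pics/u0b.png',p[:300,:,::-1])
```

```text
grip 0.04492601513845405 29.988175737380516 [ 0.05408334 -0.68846311  1.13362053]
lift 0.0448610280052986 29.98001269006636 [-0.37015415  1.61224496 -1.9019602 ] 9.875
down [ 0.58649651 -0.08683507  0.00809731] 0.04476588248662074 [ 0.82394081  0.31537335 -0.33672204]
13.2833
```

View pics/u0b.png

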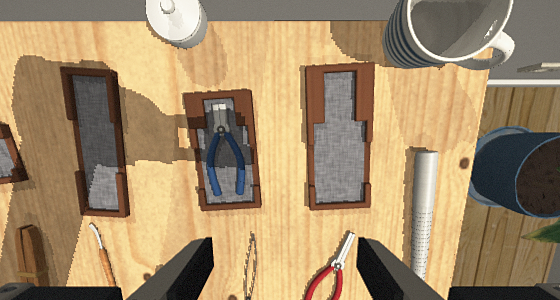

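The cutters at (225,150) sit in their own tray with the jaws in the channel. Pliers and clamp next. I'll also crop the two loupe candidates: silver at scene (273,232) and orange at scene (359,241). The silver one fits the metal-plate description.

Run:
```python
from mv import *
pick((.435,-.2247,-.355),.028,.004,30)
place(PT,.028,.0095)
pick((.438,.1865,-.1246),0,.006,30)
place(KT,0,.0115)
env.reach([.5,-.02,.2],R(0)); p,P=snap('u1')
o=cv2.resize(p[:,:,::-1],(800,600)); cv2.imwrite('pics/u1b.png',o)
s=np.load('scene0.npz')['p'][210:265,245:385,::-1]; cv2.imwrite('pics/cand.png',cv2.resize(s,None,fx=4,fy=4,interpolation=cv2.INTER_CUBIC))
```

```text
grip 0.04476270949953969 30.00033127485949 [-0.03493291  0.06946163  0.17209151]
lift 0.045033916533099634 29.99981161672622 [-0.12933866 -0.42436525 -1.50240576] 17.55
down [ 0.58966059 -0.2266201   0.00907552] 0.04492621259184018 [-1.60087382 -0.99195671  0.04122675]
21.075
grip 0.023648311615035597 29.903265237808228 [ 0.33877383  0.50720668 -0.4413525 ]
lift 0.023784245170182395 29.902600049972534 [ 0.41412855  0.01099708 -1.24127975] 25.8833
down [0.61095609 0.07024037 0.01102262] 0.023686718089409413 [-0.28544831  0.06489246 -0.67397676]
29.7167
```

View pics/u1b.png

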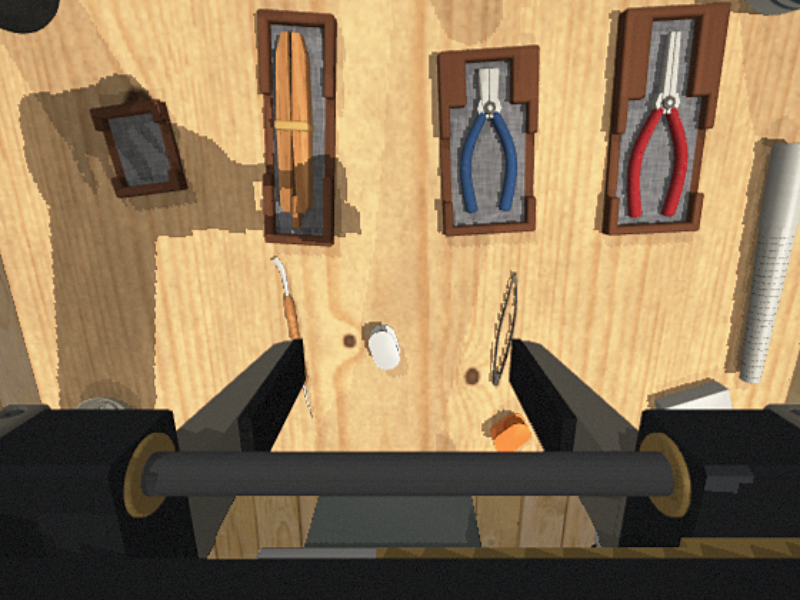

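View pics/cand.png

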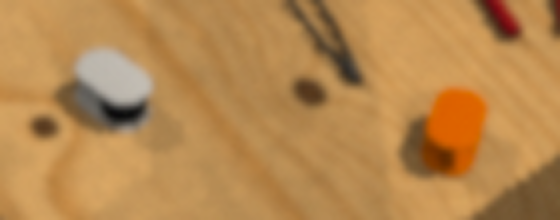

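All three are seated: clamp (290,130), cutters (490,140), pliers (670,130). In the crop, the left item has silver plates and a black barrel, so it's the loupe. The right one is the orange decoy. Picking the silver one.

Run:
```python
from mv import *
d=np.load('u1.npz')
X,p=near(d,(.427,.003),.03);X=largest(X[(X[:,2]>.008)&(X[:,2]<.035)],.003);print(rect(X))
pick((.4268,.0022,.29),0,.005,25)
place(LT,0,.0105)
for k,y in enumerate([.12,-.13]):
    env.reach([.56,y,.2],R(0)); p,P=snap(f'z{k}'); cv2.imwrite(f'pics/z{k}b.png',p[:300,:,::-1])
tips('wrist',['pliers','cutters'])
b,a=np.load('z0.npz'),np.load('z1.npz')
def loc(q,T):
    e=q[:2]-np.array(T[:2]);u=np.array([np.cos(T[2]),np.sin(T[2])]);return np.round(1000*np.array([e@[u[1],-u[0]]*-1,-e@u]),1)
for n,d,T,h,r in [('clamp',b,KT,.0165,.085),('loupe',b,LT,.0165,.03)]:
    X,_=near(d,T,r);X=largest(X[(X[:,2]>h)&(X[:,2]<.05)],.003);c=rect(X);print(n,c,loc(c[0],T),c[0][2]-T[2],np.percentile(X[:,2],[50,98]))
for n,T,col in [('pliers',PT,'r'),('cutters',CT,'b')]:
    X,p=near(a,T,.085);R_,G,B=p.T
    g=(R_>1.8*G)&(R_>1.8*B)&(R_>60) if col=='r' else (B>1.3*R_)&(B>50)&(B-R_>25)
    X=X[g&(X[:,2]>.009)];print(n,len(X),loc(rect(X)[0],T),rect(X),'tilt: z along y',[round(float(np.median(X[abs(X[:,0]-T[0]+q)<.006][:,2])),4) for q in (.0,.03,.05)])
print(env.sense()['t'])
```

```text
(array([0.42704846, 0.00216731, 0.29487874]), 37.92766189575195, 23.77860450744629)
grip 0.022623792503002595 24.999906420707703 [ 0.26738756 -0.88944327 -0.37781826]
lift 0.022770968962365787 24.999868869781494 [-0.87810311  0.63348509 -1.05085807] 34.1833
down [0.60061393 0.20123751 0.01007732] 0.022648429576919368 [-0.27933945  0.04186769 -0.15516638]
38.2417
pliers [([0.618, -0.223, 0.004], 0.62)]
cutters [([0.601, -0.088, 0.004], 0.83), ([0.619, -0.224, 0.006], 0.19)]
clamp (array([0.6105719 , 0.07273817, 0.04251204]), 142.6898193359375, 34.50208282470703) [2.4 0.8] 0.1083120446421241 [0.0256578  0.02847634]
loupe (array([0.59519104, 0.20099739, 0.1090467 ]), 47.86598587036133, 24.14116096496582) [0.3 5.6] -0.018953298866369095 [0.02491959 0.02626609]
pliers 1068 [-1.1  0.7] (array([ 0.61745929, -0.22634734,  0.03196687]), 166.52882385253906, 76.23973846435547) tilt: z along y [0.0143, 0.0141, 0.0142]
cutters 860 [ 0.  13.8] (array([ 0.58990985, -0.08660538,  0.04879344]), 77.1456298828125, 45.919551849365234) tilt: z along y [0.0144, 0.0146, 0.0141]
39.9583
```

View pics/z0b.png

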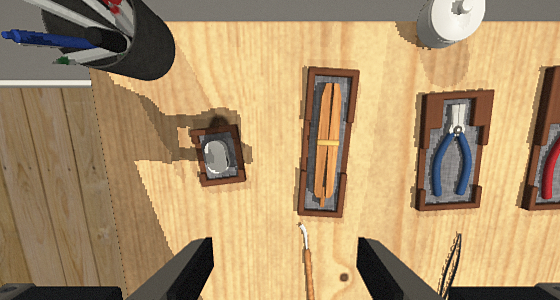

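View pics/z1b.png

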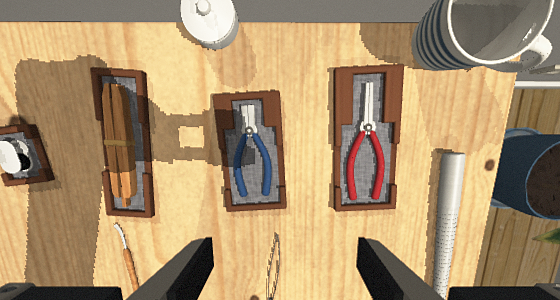

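All four tools lie flat in their own bays: loupe (217,155) and clamp (326,140) in the first view, cutters (250,145) and pliers (368,140) in the second. Surface heights match tools resting on the felt. The gripper is clear, so I'm handing in.

```bash
python3 -c "
from station import *
print(workorder.finish_job())"
```

```text
the job is handed in; nothing more can be done
None
```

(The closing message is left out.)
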